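Press the red axle cap onto the bare dolly wheel

TASK

One of the two panel-dolly wheels still has a bare axle. Pick up the loose red push-on cap, set it open side down over that axle and press it straight down until its rim sits fully home on the wheel's hub, then let go. Leave the big blue cap where it is.

Things in the scene. Friction and masses are not known exactly. Their poses are not given: they have to be found in the camera images.
- red_cap_mid (a point): Centre of the loose red push-on cap: closed plastic dome, 40 mm across, 38 mm high, standing open side down; z up, rim 19 mm below this point. Inside, six sprung steel teeth slope up and in from a 27 mm mouth to an 11 mm opening 11 mm above the rim; they guide the axle in from a few mm off centre, then bite: pushing down takes about 5 to 15 N and it stays where pushed. About 30 g.
- axle_tip (a point): Tip of the bare steel axle, z up: upright, 12 mm thick, last 8 mm tapered to 5 mm. It stands 30 mm above the green hub face (54 mm across, 66 mm above the bench); a cap fully home has its centre 11 mm below this point. The black-tyred wheel (100 mm across, tyre 6 mm below the hub face) lies on a wooden block 130 mm square, 30 mm high, screwed to the bench.
- done_top (a point): Centre of the top of the fixed red cap on the other, finished wheel, 104 mm above the bench; the same block, wheel and cap as the bare one will be when done. It is fixed: keep clear.
- blue_cap_mid (a point): Centre (half-way up) of the loose big blue cap, 54 mm across and 30 mm high, standing on the bench; made for a thicker axle, not needed here.
Things that resemble listed ones, but are neither listed nor needed, are in the scene too. What is shaped like the part that bears axle_tip but pink or purple is not meant.

How it is judged (in metres and radians):
At the end, for the whole second after the job is handed in: The red cap is upright (within 10 degrees) on the bare axle, its centre within 10 mm of the axle's line, pressed down to within 4.5 mm of the hub face, let go and at rest (horizontal distance between red_cap_mid and axle_tip below 0.01 m and z of red_cap_mid in the frame of axle_tip between -0.016 and -0.0065 m and angle between red_cap_mid's own z axis and vertical below 0.175 rad and contact force between red_cap and the fingers below 0.1 N and linear speed of red_cap below 0.02 m/s); the robot touches nothing.
It fails at once if the blue cap is moved more than 30 mm (distance of blue_cap_mid from where it was at the start of the episode above 0.03 m).
It also fails if it takes over 35 s, if anything falls off the work surface, if the arm or the gripper's body presses on something with over 40 N, if the wrist force passes 120 N, or if a joint passes its speed limit or range.

ROBOT

A 6-joint arm with a two-finger parallel gripper is mounted at the origin on the work surface. World frame = base frame: x ahead of the robot, y to its left, z up, the work surface at z = 0. Lengths are in mm, angles in degrees, forces in N, time in s.
With the tool pointing down it reaches from about 250 to 800 mm from the base axis. Payload 8.5 kg.
Tool frame: the origin (TCP) lies on the centre line of the jaws, within the pads' length; the fingertips stand 25 mm ahead of it and the grasp point (between the pads) lies 6 mm ahead of it (finger_overhang is the distance from the TCP to the fingertips, in mm); z points along the fingers, y is the line along which they close (so a half turn about z gives the same grasp; the last joint's range is limited). The gripper opens to 85 mm and grips with 20 to 120 N. Pads are 22 mm wide; open, the fingers measure 114 mm over their backs; the gripper's body (76 mm by 85 mm) begins 54 mm behind the grasp point. The pads swing forward as they close: fully open they stand 13 mm farther back than shut.
Start: joints at [76.891, 13.648, -0.773, 75.585, 0, 90], TCP at [119.063, 511.278, 256.276] pointing down, gripper open.
Joint ranges: [-152.45, 152.45], [-59.26, 108.67], [-65.41, 83.53], [-104.44, 129.93], [-82.83, 76.93], [-180, 180]. Speed limits (degrees/s): [127.2, 127.2, 159.86, 180, 180, 180].

INTERFACE

Orientations are given as [roll, pitch, yaw] about the fixed x, y, z axes, in that order (R = Rz(yaw) Ry(pitch) Rx(roll)).
In Python, from station import read_state, read_camera, sign_off, finger_overhang gives the robot as it stands.
- The arm moves only by the tool send_rows, never from a script. Its argument "steps" is a list that holds one entry, the list of rows, each a list of 5 numbers: the shift along the tool's x, y, z in mm, then the turn about the tool's z in rad, then the opening in per cent of the stroke, from 0 (shut) to 100 (fully open). A call has 1 to 20 rows; each row is the pose to reach, as a shift and turn from the pose commanded when the call began, along the tool's axes at that moment; what a row does not reach only later rows make up. A row lasts 1/12 s, in which the tool goes at most 41.7 mm and 7.16 degrees, less where a joint would pass 70% of its speed; a pose out of reach is approached as far as the arm can. A call with a gripper value outside its range is refused whole. The fingers move at their own pace and stop on an object; "squeeze" is the grip in N (left out, the last holds). Time passes only in rows, so rows that repeat a pose let the fingers close. It gives the time, the measured TCP pose, the force, the opening and the grip force at its end, in the units of the state.
- read_state(): the state, without advancing time (a new reading comes with each control period).
- read_camera(name): name is "scene" or "top" or "wrist"; returns a dict with "color" (420x560x3 uint8, red, green, blue), "z_map" (420x560 float32, mm along the optical axis (not along the pixel's ray), 0 where there is no reading), "K" (3x3 intrinsics, pixels), "pose" (4x4, takes a point from camera to world coordinates). Camera axes: x right, y down, z forward; pixel columns grow to the right and rows downward; lengths in mm; the calibration is good to about 2 mm. A picture is of the moment at which its call begins.
- sign_off(): hands the job in; it is judged then, once.
The state is a dict: "time": time; "q": joint angles; "joint_velocities": joint speeds; "tau": joint torques, N m; "eef_pos": TCP position; "tcp_rot": TCP orientation; "ft_force": force on the tool from outside, world axes, zero at the start; "ft_torque": the same for the moment, N m; "finger_gap": finger opening in mm; "grasp_force": force on a finger pad.
Only numpy, scipy, OpenCV 4.12 (cv2) and the standard library are available. Lean on these libraries where they do the work, as an engineer would, in place of code of your own. Each camera call takes 0.05 s, during which the arm holds its last target. There are 200 camera calls.

## Working session

There is one attempt and no reset: what is moved stays moved. The work goes in short steps, Python scripts to look and compute and a tool call to move; the robot and the scene stay as the last step left them, time stands still between calls to the robot, and variables do not carry over. Pictures are saved under pics/ and viewed, at most 10 in all, crops included, and the job is handed in when it is done.

Besides the shell and the picture viewer there is one more tool, called after "Request:" in YAML: its name, and indented under it one key for each argument. send_rows: Moves the arm, as the interface text tells. Its arguments: {"type":"object","properties":{"steps":{"type":"array"},"squeeze":{"type":"number"}},"required":["steps"]}

```bash
mkdir -p pics; cat > h.py <<'E'
import numpy as np, cv2
from station import read_state, read_camera, sign_off, finger_overhang
def cloud(c):
    K,P,z=c["K"],np.array(c["pose"]),c["z_map"]
    v,u=np.mgrid[:z.shape[0],:z.shape[1]]
    p=np.stack([(u-K[0][2])/K[0][0]*z,(v-K[1][2])/K[1][1]*z,z],-1)
    return p@P[:3,:3].T+P[:3,3]
def blobs(c,lo,hi,name,amin=60):
    hsv=cv2.cvtColor(c["color"],cv2.COLOR_RGB2HSV); W=cloud(c)
    m=cv2.inRange(hsv,np.array(lo),np.array(hi))
    n,l,s,ce=cv2.connectedComponentsWithStats(m)
    for i in range(1,n):
        if s[i,4]<amin: continue
        p=W[(l==i)&(c["z_map"]>0)]
        if len(p)==0: continue
        zt=np.percentile(p[:,2],95); t=p[p[:,2]>zt-4]
        print(name,"px",ce[i].round(),"area",s[i,4],"bbox",s[i,:4],"ztop",zt.round(1),"topc",((t.min(0)+t.max(0))/2).round(1),"min",p.min(0).round(0),"max",p.max(0).round(0))
E
python3 - <<'E'
from h import *
a=read_camera("scene");b=read_camera("top")
print(read_state(),finger_overhang)
cv2.imwrite("pics/s.png",a["color"][...,::-1]);cv2.imwrite("pics/t.png",b["color"][...,::-1])
for n,c in(("scene",a),("top",b)):
    print(n,np.array(c["pose"]).round(2).tolist(),c["K"][0][0])
    for k,lo,hi in(("red",(0,120,60),(8,255,255)),("red2",(172,120,60),(180,255,255)),("green",(40,80,40),(85,255,255)),("blue",(95,100,40),(130,255,255)),("pink",(135,50,60),(171,255,255))):
        blobs(c,lo,hi,k)
E
```

```text
{'time': 0.1, 'q': array([ 7.68905968e+01,  1.36781493e+01, -8.11204955e-01,  7.55843645e+01,
       -1.01946405e-04,  8.99991832e+01]), 'joint_velocities': array([ 0.02786654, -0.05216867,  0.12429566,  0.09084999, -0.03425627,
       -0.01051479]), 'tau': array([ 1.54446866e-04, -5.39720285e+01,  3.46995950e+01,  1.34118623e-02,
        7.31496834e-05, -8.96230887e-06]), 'eef_pos': array([119.00062544, 510.99260256, 255.74229302]), 'tcp_rot': array([-1.79926281e+02,  1.00895364e-04,  1.66891414e+02]), 'ft_force': array([-0.04923219, -0.78528886,  0.12371544]), 'ft_torque': array([ 0.03634892, -0.01254521, -0.00054197]), 'grasp_force': 0.0, 'finger_gap': 85.40479263879718} 25.0
scene [[0.45, 0.52, -0.72, 1036.75], [0.89, -0.25, 0.38, -272.37], [0.02, -0.81, -0.58, 591.9], [0.0, 0.0, 0.0, 1.0]] 428.97684729033654
red px [549. 173.] area 184 bbox [539 151  19  51] ztop 181.8 topc [615.1 564.8 186.2] min [548. 542.  67.] max [627. 720. 194.]
red px [187. 280.] area 506 bbox [176 267  23  27] ztop 39.4 topc [ 465.9 -159.6   37.9] min [ 448. -179.    1.] max [ 484. -141.   40.]
red px [1
[... 2523 characters left out ...]
2.   59.] max [ 316. -180.   70.]
green px [184. 309.] area 318 bbox [174 299  21  21] ztop 69.2 topc [215.4 313.5  68.9] min [191. 288.  61.] max [240. 339.  73.]
blue px [542. 105.] area 1435 bbox [521  81  39  47] ztop 96.0 topc [ 771.7 -602.1   95.9] min [ 719. -670.    2.] max [ 817. -572.  100.]
blue px [242. 217.] area 331 bbox [232 207  21  21] ztop 33.0 topc [454.6 182.9  32.4] min [429. 156.   0.] max [481. 209.  36.]
pink px [388. 283.] area 1879 bbox [363 258  54  51] ztop 61.3 topc [ 290.4 -204.9   61.5] min [ 226. -280.   -7.] max [ 356. -139.   66.]
pink px [189. 307.] area 1802 bbox [156 276  65  65] ztop 61.8 topc [216.2 313.6  61.9] min [135. 232.   1.] max [296. 393.  66.]
```

View pics/s.png

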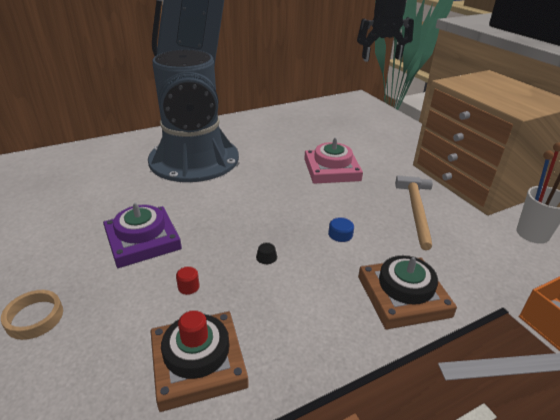

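View pics/t.png

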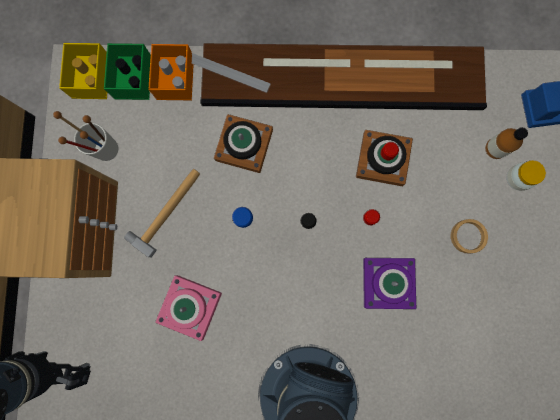

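The scene and top views agree to within about 4 mm:
- The loose red cap is at (463, -159): scene px (187, 280), top px (371, 217).
- The bare axle on the black-tyred wheel is at (658, 185): scene px (409, 273), top px (241, 138).
- The finished wheel is at (625, -194) and the blue cap at (457, 182).
- The pink and purple wheels and the black cap are decoys.

I'm moving above the red cap first.

Request:
send_rows:
  steps:
    - [[-487,-574,60,1.34,100],[-487,-574,60,1.34,100],[-487,-574,60,1.34,100],[-487,-574,60,1.34,100],[-487,-574,60,1.34,100],[-487,-574,60,1.34,100],[-487,-574,60,1.34,100],[-487,-574,60,1.34,100],[-487,-574,60,1.34,100],[-487,-574,60,1.34,100],[-487,-574,60,1.34,100],[-487,-574,60,1.34,100],[-487,-574,60,1.34,100],[-487,-574,60,1.34,100],[-487,-574,60,1.34,100],[-487,-574,60,1.34,100],[-487,-574,60,1.34,100],[-487,-574,60,1.34,100],[-487,-574,60,1.34,100],[-487,-574,60,1.34,100]]

```text
time: 1.77
eef_pos: [463.6, -160.3, 195.3]
tcp_rot: [-179.9, -0.0, 89.9]
ft_force: [-0.5, 0.1, -0.2]
finger_gap: 85.7
grasp_force: 0.0
```

```bash
python3 - <<'E'
from h import *
s=read_state();print(s["time"],s["eef_pos"],s["tcp_rot"],s["joint_velocities"].round(1))
c=read_camera("wrist");cv2.imwrite("pics/w1.png",c["color"][...,::-1])
print(np.array(c["pose"]).round(2).tolist())
for k,lo,hi in(("red",(0,120,60),(8,255,255)),("red2",(172,120,60),(180,255,255))): blobs(c,lo,hi,k)
E
```

```text
1.7667 [ 463.59325572 -160.26373813  195.30239171] [-1.79918562e+02 -1.25741773e-02  8.99184492e+01] [ 2.9 -2.5 -2.8  1.1  0.6  1.7]
[[1.0, -0.0, -0.0, 465.02], [-0.0, -0.96, -0.28, -88.48], [-0.0, 0.28, -0.96, 313.06], [0.0, 0.0, 0.0, 1.0]]
red px [274. 194.] area 1978 bbox [251 168  47  53] ztop 39.0 topc [ 463.4 -158.7   37.6] min [ 445. -178.    4.] max [ 482. -139.   40.]
red px [508. 264.] area 4310 bbox [464 229  87  71] ztop 104.8 topc [ 624.2 -193.3  103.6] min [ 605. -236.   59.] max [ 648. -174.  106.]
```

View pics/w1.png

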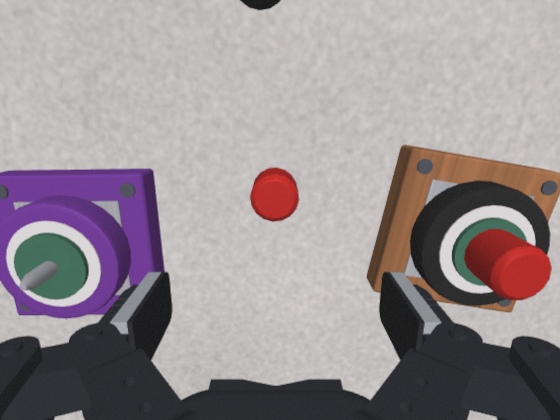

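The wrist view shows the cap at px (274, 194), which works out to (463.4, -158.7). Both fingers clear the neighbouring blocks, so I'll descend and grip.

Request:
send_rows:
  steps:
    - [[1.5,0,40,0,100],[1.5,0,80,0,100],[1.5,0,120,0,100],[1.5,0,150,0,100],[1.5,0,162,0,100],[1.5,0,162,0,100],[1.5,0,162,0,40],[1.5,0,162,0,30],[1.5,0,162,0,30],[1.5,0,162,0,30],[1.5,0,162,0,30],[1.5,0,162,0,30],[1.5,0,162,0,30],[1.5,0,162,0,30]]
  squeeze: 60

```text
time: 2.98
eef_pos: [464.1, -156.8, 36.1]
tcp_rot: [179.8, 0.0, 90.1]
ft_force: [-1.3, 2.5, 13.1]
finger_gap: 38.5
grasp_force: 58.9
```

Request:
send_rows:
  steps:
    - [[0,0,-10,0,30],[0,0,-40,0,30],[0,0,-80,0,30],[0,0,-110,0,30],[0,0,-130,0,30],[0,0,-130,0,30],[0,0,-130,0,30]]

```text
time: 3.57
eef_pos: [464.0, -157.0, 166.1]
tcp_rot: [179.8, 0.1, 90.1]
ft_force: [-0.1, -1.3, -1.1]
finger_gap: 38.6
grasp_force: 60.4
```

```bash
python3 - <<'E'
from h import *
s=read_state();print(s["time"],s["eef_pos"],s["tcp_rot"],s["ft_force"])
c=read_camera("wrist");cv2.imwrite("pics/w2.png",c["color"][...,::-1])
a=read_camera("scene");b=read_camera("top")
for n,c in(("wrist",c),("scene",a),("top",b)):
    print(n);blobs(c,(0,120,60),(8,255,255),"red")
x,y=170,200
cv2.imwrite("pics/s2.png",cv2.resize(a["color"][140:300,100:300,::-1],None,fx=3,fy=3))
E
```

```text
3.5667 [ 464.02668029 -157.03252085  166.06719092] [1.79788830e+02 7.60169520e-02 9.01069558e+01] [-0.07537861 -1.31467152 -1.11085643]
wrist
red px [275. 294.] area 9621 bbox [224 232 103 121] ztop 168.7 topc [ 465.1 -158.9  167.2] min [ 446. -178.  131.] max [ 485. -139.  170.]
red px [526. 287.] area 4671 bbox [483 248  77  82] ztop 104.7 topc [ 619.5 -193.3  103.5] min [ 605. -261.   29.] max [ 677. -174.  106.]
scene
red px [549. 173.] area 180 bbox [539 151  19  51] ztop 182.3 topc [614.6 566.5 186.3] min [548. 545.  69.] max [625. 719. 193.]
red px [174. 227.] area 225 bbox [168 211  23  30] ztop 167.6 topc [ 469.5 -170.2  176.4] min [ 449. -178.  130.] max [ 490. -147.  189.]
red px [193. 328.] area 879 bbox [178 311  30  36] ztop 105.2 topc [ 627.6 -193.4  104. ] min [ 598. -213.   60.] max [ 646. -166.  107.]
top
red px [ 82. 146.] area 76 bbox [ 66 141  31  10] ztop 177.8 topc [605.5 582.3 179.1] min [604. 573.  47.] max [625. 584. 184.]
red px [389. 150.] area 245 bbox [381 142  18  18] ztop 105.5 topc [ 624.2 -194.1  104.7] min [ 604. -213.   66.] max [ 643. -174.  108.]
```

View pics/s2.png

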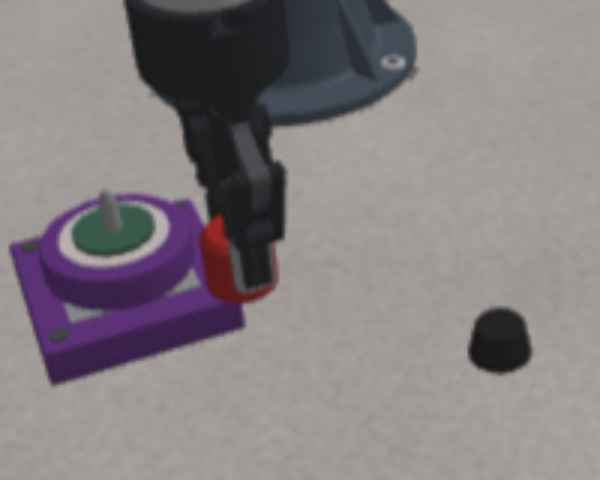

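View pics/w2.png

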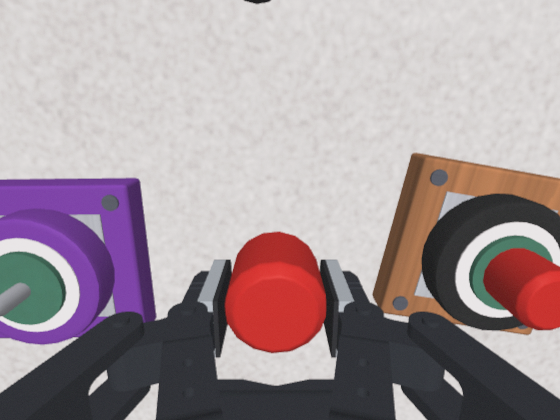

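The cap is held upright at wrist px (275, 294), with its axis about (+0.5, -1.5) mm from the TCP and its top about 2 mm above it. I'll stop short of the axle for a close look.

Request:
send_rows:
  steps:
    - [[262,194,0,0,30],[262,194,0,0,30],[262,194,0,0,30],[262,194,0,0,30],[262,194,0,0,30],[262,194,0,0,30],[262,194,0,0,30],[262,194,0,0,30],[262,194,0,0,30],[262,194,0,0,30],[262,194,0,0,30],[262,194,0,0,30],[262,194,0,0,30],[262,194,0,0,30]]

```text
time: 4.88
eef_pos: [656.3, 104.6, 164.6]
tcp_rot: [180.0, 0.0, 90.0]
ft_force: [0.1, -0.5, 0.2]
finger_gap: 38.7
grasp_force: 60.4
```

```bash
python3 - <<'E'
from h import *
s=read_state();print(s["time"],s["eef_pos"],s["tcp_rot"],s["ft_force"])
c=read_camera("wrist");cv2.imwrite("pics/w3.png",c["color"][...,::-1])
blobs(c,(0,120,60),(8,255,255),"red");blobs(c,(40,80,40),(85,255,255),"green")
W=cloud(c);hsv=cv2.cvtColor(c["color"],cv2.COLOR_RGB2HSV)
m=(abs(W[...,0]-658)<25)&(abs(W[...,1]-185)<25)
for lo,hi in((70,78),(78,86),(86,92),(92,100)):
    p=W[m&(W[...,2]>lo)&(W[...,2]<hi)]
    if len(p): print(lo,hi,len(p),np.median(p,0).round(1),p.min(0).round(1),p.max(0).round(1))
# hub: ellipse centre ray onto z=66
g=cv2.inRange(hsv,(40,80,40),(85,255,255));g=cv2.morphologyEx(g,cv2.MORPH_CLOSE,np.ones((5,5)))
k=max(cv2.findContours(g,0,1)[0],key=cv2.contourArea);h=cv2.convexHull(k)
K,P=c["K"],np.array(c["pose"])
d=np.c_[(h[:,0,0]-K[0][2])/K[0][0],(h[:,0,1]-K[1][2])/K[1][1],np.ones(len(h))]@P[:3,:3].T
q=P[:3,3]+d*((66-P[2,3])/d[:,2])[:,None]
print("hub circle",cv2.minEnclosingCircle(q[:,:2].astype(np.float32)))
E
```

```text
4.8833 [656.28158696 104.61874764 164.55490154] [1.79999806e+02 9.88382960e-03 9.00381809e+01] [ 0.12614483 -0.52880316  0.22100681]
red px [275. 294.] area 9615 bbox [225 232 102 121] ztop 167.1 topc [657.4 102.7 165.7] min [638.  83. 129.] max [677. 123. 168.]
green px [278.  86.] area 6546 bbox [233  37  92  98] ztop 67.2 topc [659.3 187.   66.1] min [633. 161.  64.] max [686. 213.  68.]
70 78 3 [656.7 182.1  72.2] [654.4 182.   70.5] [662.2 184.3  74.4]
78 86 11 [658.9 181.3  81.2] [654.  181.3  79.7] [663.7 184.9  84.8]
86 92 194 [659.3 186.9  89.9] [654.1 181.6  86.5] [665.  192.9  92. ]
92 100 233 [659.3 186.7  95. ] [655.2 182.9  92. ] [663.3 191.1  97.5]
hub circle ((659.2056274414062, 186.8866729736328), 26.51412582397461)
```

View pics/w3.png

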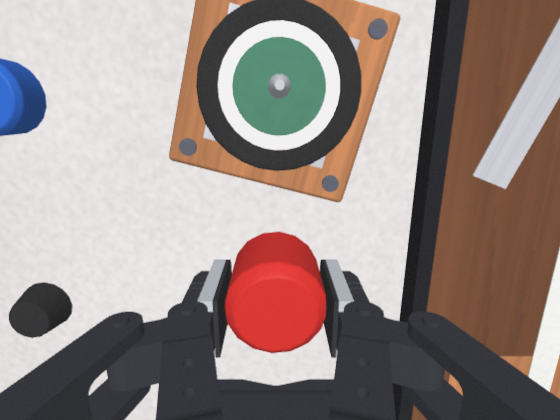

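The axle tip at px (279, 85) is at (659.2, 186.9), and the same camera puts the cap's axis at (657.4, 102.9). The cap therefore needs to go +84 in y and +1.8 in x.

Request:
send_rows:
  steps:
    - [[40,1,0,0,30],[75,1,0,0,30],[84,1,0,0,30],[84,1,0,0,30],[84,1,10,0,30],[84,1,22,0,30],[84,1,22,0,30],[84,1,22,0,30],[84,1,22,0,30]]

```text
time: 5.68
eef_pos: [657.6, 188.6, 142.5]
tcp_rot: [-180.0, 0.0, 90.0]
ft_force: [0.2, 0.2, -0.3]
finger_gap: 38.5
grasp_force: 60.4
```

```bash
python3 - <<'E'
from h import *
s=read_state();print(s["time"],s["eef_pos"],s["tcp_rot"],s["ft_force"])
c=read_camera("wrist")
blobs(c,(0,120,60),(8,255,255),"red");blobs(c,(40,80,40),(85,255,255),"green")
E
```

```text
5.6833 [657.59969955 188.5733407  142.50160429] [-1.79997299e+02  1.46135186e-02  9.00430897e+01] [ 0.17765276  0.16941834 -0.25481039]
red px [275. 293.] area 9628 bbox [224 232 103 121] ztop 145.0 topc [658.7 186.6 143.6] min [619.  85.   1.] max [678. 207. 146.]
green px [277. 220.] area 3354 bbox [231 192  91  65] ztop 67.1 topc [659.2 195.   66. ] min [633. 176.  64.] max [686. 214.  68.]
```

Cap and axle now agree to within about 0.5 mm, so I'll press in stages.

Request:
send_rows:
  steps:
    - [[0,0.5,10,0,30],[0,0.5,16,0,30],[0,0.5,20,0,30],[0,0.5,24,0,30],[0,0.5,28,0,30],[0,0.5,31,0,30],[0,0.5,34,0,30],[0,0.5,36,0,30],[0,0.5,38,0,30],[0,0.5,38,0,30],[0,0.5,38,0,30]]

```text
time: 6.65
eef_pos: [658.1, 189.6, 104.0]
tcp_rot: [180.0, 0.0, 90.1]
ft_force: [1.8, -0.3, -1.2]
finger_gap: 38.2
grasp_force: 61.4
```

Request:
send_rows:
  steps:
    - [[0,0,1,0,30],[0,0,2,0,30],[0,0,3,0,30],[0,0,4,0,30],[0,0,4,0,30]]

```text
time: 7.07
eef_pos: [658.1, 189.7, 102.2]
tcp_rot: [179.9, -0.0, 90.1]
ft_force: [-4.3, -2.2, 15.5]
finger_gap: 38.6
grasp_force: 62.8
```

```bash
python3 - <<'E'
from h import *
s=read_state();print(s["time"],s["eef_pos"],s["ft_force"],s["ft_torque"])
a=read_camera("scene");c=read_camera("wrist")
blobs(c,(0,120,60),(8,255,255),"red");blobs(a,(0,120,60),(8,255,255),"reds",30)
A=cv2.resize(a["color"][200:320,350:470],(480,480));C=cv2.resize(c["color"][180:400,160:400],(300,300))
o=np.zeros((480,780,3),np.uint8);o[:,:480]=A;o[:300,480:]=C
cv2.imwrite("pics/p1.png",o[...,::-1])
E
```

```text
7.0667 [658.14758603 189.65683015 102.19741536] [-4.34092839 -2.17092034 15.53236235] [-0.61128723  0.73170022  0.02171533]
red px [275. 294.] area 9691 bbox [224 232 103 121] ztop 104.8 topc [659.2 187.9 103.4] min [635. 119.  30.] max [683. 208. 106.]
reds px [549. 173.] area 183 bbox [539 151  19  51] ztop 182.1 topc [615.8 563.7 186.8] min [547. 541.  59.] max [627. 720. 195.]
reds px [410. 262.] area 489 bbox [399 248  23  30] ztop 105.0 topc [660.  184.3 114.3] min [637. 166.  66.] max [680. 201. 128.]
reds px [193. 328.] area 878 bbox [178 311  30  36] ztop 105.1 topc [ 627.8 -194.3  103.8] min [ 597. -213.   61.] max [ 646. -166.  106.]
```

View pics/p1.png

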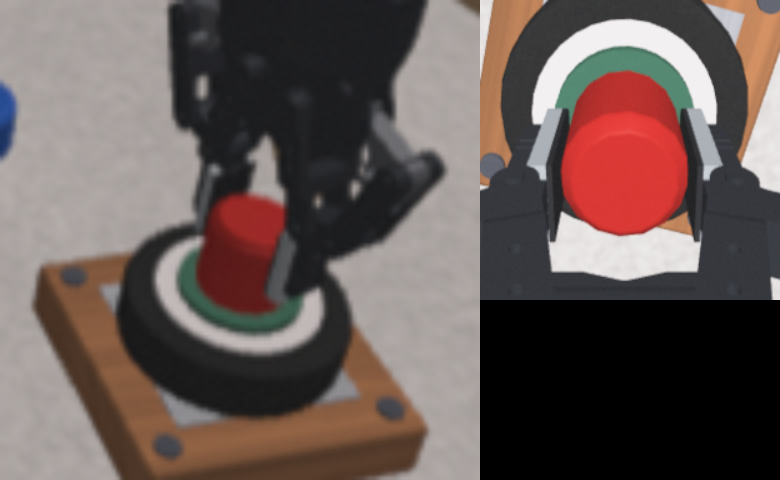

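The cap sits on the green hub. Its top reads 104.8, the same as the finished wheel's from that camera, and the push force is rising. I'll press a little more, then release and retreat.

Request:
send_rows:
  steps:
    - [[0,0,2,0,30],[0,0,3,0,30],[0,0,3,0,30],[0,0,0,0,60],[0,0,0,0,80],[0,0,0,0,80],[0,0,0,0,80],[0,0,0,0,80],[0,0,-20,0,90],[0,0,-50,0,90],[0,0,-90,0,90],[0,0,-120,0,90],[-70,0,-120,0,90],[-70,0,-120,0,90],[-70,0,-120,0,90],[-70,0,-120,0,90]]

```text
time: 8.5
eef_pos: [658.1, 118.2, 220.0]
tcp_rot: [-180.0, 0.0, 90.0]
ft_force: [-0.1, 0.5, -1.0]
finger_gap: 76.8
grasp_force: 0.0
```

```bash
python3 - <<'E'
from h import *
s=read_state();print(s["time"],s["eef_pos"],s["ft_force"],s["finger_gap"],s["grasp_force"])
a=read_camera("scene");c=read_camera("wrist")
blobs(c,(0,120,60),(8,255,255),"red");blobs(a,(0,120,60),(8,255,255),"reds",30);blobs(a,(95,100,40),(130,255,255),"blue")
cv2.imwrite("pics/p2.png",c["color"][...,::-1])
E
```

```text
8.5 [658.11501671 118.18073546 220.02286418] [-0.08637131  0.45674129 -0.98092631] 76.75411764700445 0.0
red px [276. 112.] area 3010 bbox [246  81  61  63] ztop 105.2 topc [659.6 187.2 104.2] min [637. 168.  65.] max [679. 206. 107.]
reds px [549. 173.] area 183 bbox [539 151  19  51] ztop 181.8 topc [615.  565.7 186.7] min [547. 542.  49.] max [627. 724. 194.]
reds px [412. 263.] area 601 bbox [399 249  27  29] ztop 104.9 topc [660.4 184.9 104. ] min [644. 167.  67.] max [679. 202. 107.]
reds px [193. 328.] area 878 bbox [178 311  30  36] ztop 105.1 topc [ 628.2 -193.8  103.8] min [ 596. -213.   59.] max [ 646. -166.  106.]
blue px [542. 179.] area 111 bbox [536 160  13  40] ztop 180.5 topc [620.9 538.  180.1] min [618. 536.  93.] max [629. 551. 184.]
blue px [341. 229.] area 489 bbox [329 218  25  24] ztop 31.5 topc [459.8 181.   30.1] min [436. 156.   1.] max [485. 204.  33.]
```

View pics/p2.png

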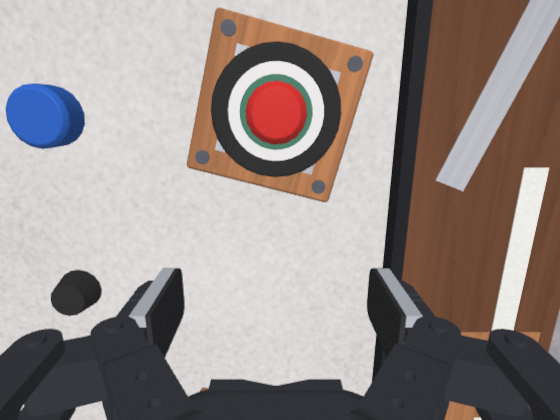

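The cap sits centred and upright on the hub at px (276, 112). Its top is level with the finished one (104.9 against 105.1 in the scene view), the gripper is clear, and the blue cap hasn't moved.

```bash
python3 -c "from station import sign_off; print(sign_off())"
```

```text
the job is handed in; nothing more can be done
None
```

The red cap is pressed home on the bare axle and let go, with its top level with the finished wheel's cap; the blue cap hasn't moved, and I handed the job in at about 8.6 s without getting a verdict back.

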